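# Put the bit case away under the strut-assisted lid

### The arm

A 6-joint arm with a two-finger parallel gripper is mounted at the origin on a cart in front of the work surface, level with it; the furniture and walls round the work are solid. World frame = base frame: x ahead of the robot, y to its left, z up, the work surface at z = 0. Lengths are in mm, angles in rad, forces in N, time in s.
With the tool pointing down it reaches from about 275 to 825 mm from the base axis. Payload 4.9 kg.
Tool frame: the origin (TCP) lies between the finger pads; the fingertips stand 8 mm ahead of it and the grasp point (between the pads) lies 11 mm behind it; z points along the fingers, y is the line along which they close (so a half turn about z gives the same grasp; the last joint's range is limited). The gripper opens to 85 mm and grips with 20 to 120 N. Pads are 22 mm wide; open, the fingers measure 114 mm over their backs; the gripper's body (76 mm by 85 mm) begins 54 mm behind the grasp point. The pads swing forward as they close: fully open they stand 13 mm farther back than shut.
Start: joints at [1.058, 0.326, -0.193, 1.052, 0, 1.437], TCP at [203.389, 511.03, 239.281] pointing down, gripper open.
Joint ranges: [-2.65, 2.65], [-0.97, 1.79], [-1.3, 1.35], [-1.93, 2.1], [-1.47, 1.37], [-3.14, 3.14]. Speed limits (rad/s): [2.57, 2.57, 3.14, 3.14, 3.14, 3.14].

### API

Orientations are given as a 3x3 rotation matrix whose columns are the frame's x, y, z axes.
In Python, from workcell import telemetry, cams, robot gives the robot as it stands.
- The arm moves only by the shell command python3 -m jog 'ROWS' [OPENING] [FORCE]. ROWS is JSON, a list of rows, each a list of 4 numbers: the shift along the tool's x, y, z in mm, then the turn about the tool's z in degrees. A call has 1 to 5 rows; each row is the pose to reach, as a shift and turn from the pose commanded when the call began, along the tool's axes at that moment; what a row does not reach only later rows make up. A row lasts 1/10 s, in which the tool goes at most 50 mm and 8.59 degrees, less where a joint would pass 70% of its speed; a pose out of reach is approached as far as the arm can. A call with a gripper value outside its range is refused whole. OPENING is the closure, from 0 (fully open) to 1 (shut), set as the call begins (- or left out, the last holds). The fingers move at their own pace and stop on an object; FORCE is the grip in N (left out, the last holds). Time passes only in rows, so rows that repeat a pose let the fingers close. It gives the time, the measured TCP pose, the force, the opening and the grip force at its end, in the units of the state.
- telemetry.sense(): the state, without advancing time (a new reading comes with each control period).
- cams.capture(name): name is "side" or "top"; returns a dict with "frame" (480x640x3 uint8, red, green, blue), "fx", "fy", "cx", "cy" (pixels), "R" (3x3) and "t" (3): a world point X has camera coordinates R X + t. Camera axes: x right, y down, z forward; pixel columns grow to the right and rows downward; lengths in mm; the calibration is good to about 2 mm. A picture is of the moment at which its call begins. There is no depth.
- robot.close_job(): hands the job in; it is judged then, once.
The state is a dict: "time_s": time; "joints": joint angles; "dq": joint speeds; "joint_torque": joint torques, N m; "tcp_pos": TCP position; "tcp_rot": TCP orientation; "wrist_force": force on the tool from outside, world axes, zero at the start; "torque": the same for the moment, N m; "grip_width": finger opening in mm; "grasp_force": force on a finger pad.
Only numpy, scipy, OpenCV 4.12 (cv2) and the standard library are available. Lean on these libraries where they do the work, as an engineer would, in place of code of your own. Each camera call takes 0.05 s, during which the arm holds its last target. There are 200 camera calls.

### The job

The orange bit case lying on the lid of the blue tool chest belongs in the long yellow-floored well at the front inside the chest. First stand the case upright on the bench beside the chest; then raise the closed lid by its front bar, past its balance point, until the gas struts carry it up and hold it wide open with your hand off it; then take the case again and lower it, upright and without dropping it, flat onto the floor of the well. Leave the chest open and do not disturb the other things on the bench.

Things in the scene. Friction and masses are not known exactly. Their poses are not given: they have to be found in the camera images.
- chest: Blue tool chest fixed to the bench, 170 mm (its x) by 260 mm (its y), rim 76 mm above the bench; origin at the centre of its underside on the bench, z up, its front (the side with the lid's bar) faces its -x, roughly to the robot. The bench is clear for 0.16 m beyond its right (-y) side, level with its middle. Inside, besides the front well, are compartments with spare hardware (leave it), all below the rim.
- lid (a joint): Angle of the chest lid in rad: 0 shut, 1.45 fully open (stop). The lid is a plate 12 mm thick, 187 mm by 284 mm, top 90 mm above the bench when shut, hinged along the chest's rear rim. It is damped. Below its balance point (somewhere from 0.4 to 0.85 rad, it differs from start to start because the lid's weight does) it sinks shut when let go; above it the struts carry it slowly (1 to 2 s) up to the stop by themselves and hold it there. Lifting it at the bar takes 1 to 5 N.
- lid_hinge (a point): Middle of the lid's hinge axis, which runs along the chest's y, 85 mm behind the chest's centre and 78 mm above the bench. Wall cabinets hang over the rear of the bench, 0.55 m above it, with their front face 0.63 m ahead of the robot's base: keep the wrist clear of them.
- lid_bar (a point): Middle of the steel pull bar on the lid's front edge: a round bar of 12 mm diameter, 110 mm long along the chest's y, 214 mm from the hinge axis and 6 mm above the lid's underside, with an open gap of 26 mm between bar and lid edge, carried by a leg at each end. With the lid shut the bar is 84 mm above the bench with nothing under it. It moves with the lid in an arc up and to the rear. Can be hooked from below with a tool tilted forward, or pinched from above.
- case_center (a point): Centre (half-way up) of the orange and black bit case, a closed block 42 mm (its x) by 62 mm (its y) by 34 mm high, about 0.18 kg, z up. At the start it lies on the lid between two black rails 26 mm high that run along the chest's x and stand 4 mm off its 62 mm ends, so there it can be taken only across its 42 mm width; its long side lies along the chest's y.
- well_floor (a point): Centre of the floor of the well in the chest, axes as the chest's: 52 mm wide along x, 136 mm long along y, floor 28 mm above the bench, walls 46 to 48 mm high above the floor (so 12 to 14 mm higher than the case's top). The case fits with its 62 mm side along the well's length; there is no room for fingers beside its long sides, only at its 62 mm ends. Covered while the lid is shut.
- tape_measure: Yellow tape measure standing on the bench, 32 x 74 x 60 mm, origin under its middle; a bystander.
- masking_tape: Roll of pale masking tape, 100 mm across, 25 mm high, flat on the bench left of the chest, origin under its middle; a bystander.
- flux_tin: Round grey tin with a yellow lid, 67 mm across, 31 mm high, origin under its middle; a bystander.

How it is judged:
By the outcome, as a careful person would: the job done as asked, in the order asked, and still so for the second after the job is handed in, with the robot touching nothing.
It also fails if it takes over 70 s, if anything falls off the work surface, if the arm or the gripper's body presses on something with over 40 N, if the wrist force passes 120 N, or if a joint passes its speed limit or range.

## Working session

There is one attempt and no reset: what is moved stays moved. The work goes in short steps, Python scripts to look and compute and a shell command to move; the robot and the scene stay as the last step left them, time stands still between calls to the robot, and variables do not carry over. Pictures are saved under pics/ and viewed, at most 10 in all, crops included, and the job is handed in when it is done.

```bash
mkdir -p pics; ls; python3 - <<'E'
from workcell import telemetry,cams,robot
import cv2
for n in ("top","side"):
    c=cams.capture(n); cv2.imwrite(f"pics/{n}0.png",c["frame"][:,:,::-1]); print(n,c["fx"],c["cx"],c["cy"],c["R"],c["t"])
s=telemetry.sense(); print(s)
E
```

```text
pics
top 455.81504733463294 324.49572338985183 242.59836375454245 [[ 0.0677245  -0.99765641  0.00975089]
 [-0.91809186 -0.06614306 -0.39080996]
 [ 0.39053902  0.0175152  -0.92041974]] [ -87.47295132  506.70240946 1121.83544407]
side 606.7106562610868 315.2555513851323 236.71022009242768 [[-0.85204525 -0.52315313  0.01815778]
 [-0.19752282  0.28918971 -0.93667179]
 [ 0.48477174 -0.80167332 -0.34973739]] [ 420.02797874  225.04229457 1345.29752727]
{'time_s': 0.1, 'joints': array([ 1.05779607e+00,  3.26871604e-01, -1.93496477e-01,  1.05203370e+00,
       -6.14602697e-07,  1.43661818e+00]), 'dq': array([-0.00082214, -0.00194266,  0.00105348, -0.00074742, -0.00191888,
       -0.00135717]), 'joint_torque': array([ 1.29037150e-05, -4.44238114e+01,  2.63038105e+01,  7.84219679e-03,
       -1.57780651e-04, -4.47238577e-06]), 'tcp_pos': array([203.12070211, 510.54872058, 238.57436898]), 'tcp_rot': array([[-9.29100809e-01,  3.69825724e-01, -7.87409395e-04],
       [ 3.69826500e-01,  9.29099781e-01, -1.39909238e-03],
       [ 2.14161545e-04, -1.59110272e-03, -9.99998711e-01]]), 'wrist_force': array([-0.89933505,  0.10563421, -0.18227015]), 'torque': array([ 0.00922989,  0.00919991, -0.07548175]), 'grasp_force': 0.0, 'grip_width': 85.33019352207266}
```

View pics/top0.png

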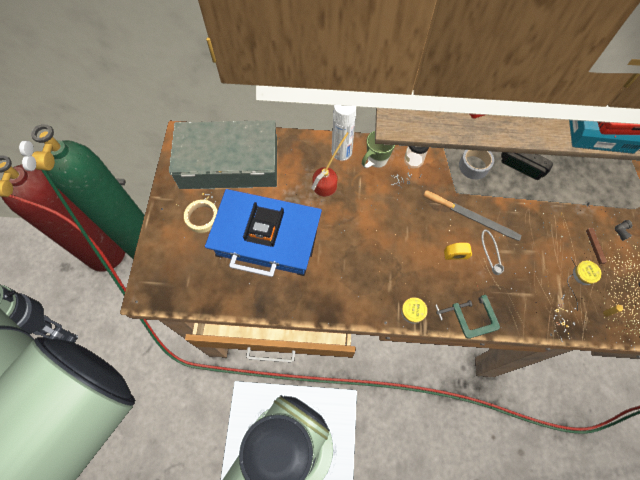

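View pics/side0.png

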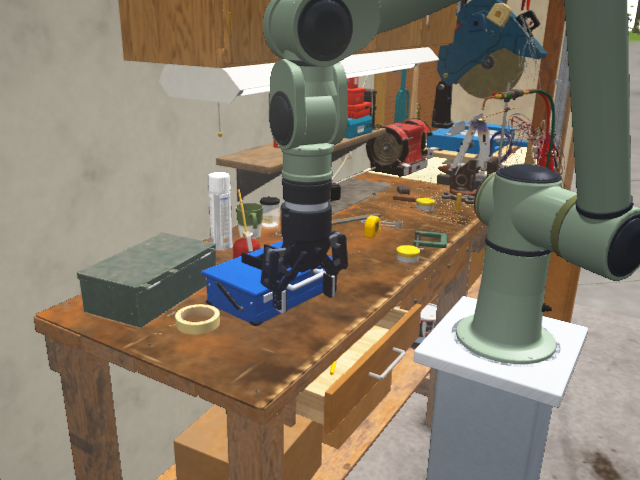

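The top view shows the chest lid at about (265,230), the case at (262,224) between two rails, and the bar at (253,268). The tape roll is at (200,216), with the bench to the right of the chest clear around (365,240).

```bash
cat > h.py <<'E'
from workcell import telemetry,cams,robot
import cv2,numpy as np
def cap(n):
    c=cams.capture(n); c["bgr"]=c["frame"][:,:,::-1].copy(); c["hsv"]=cv2.cvtColor(c["bgr"],cv2.COLOR_BGR2HSV); return c
def ray(c,p,z):
    p=np.atleast_2d(np.asarray(p,float)); d=np.c_[(p[:,0]-c["cx"])/c["fx"],(p[:,1]-c["cy"])/c["fy"],np.ones(len(p))]@c["R"]
    o=-c["R"].T@c["t"]; return o+d*((z-o[2])/d[:,2])[:,None]
def pix(c,X):
    q=np.atleast_2d(X)@c["R"].T+c["t"]; return np.c_[c["fx"]*q[:,0]/q[:,2]+c["cx"],c["fy"]*q[:,1]/q[:,2]+c["cy"]]
def mask(c,lo,hi): return cv2.inRange(c["hsv"],np.array(lo),np.array(hi))
def crop(c,x,y,w,h,s,f): cv2.imwrite("pics/"+f,cv2.resize(c["bgr"][y:y+h,x:x+w],None,fx=s,fy=s,interpolation=cv2.INTER_CUBIC))
E
python3 - <<'E'
from h import *
np.set_printoptions(precision=1,suppress=True)
c=cap("top"); crop(c,195,175,140,110,5,"crop0.png")
m=mask(c,(105,120,40),(125,255,255)); m[:,:190]=0;m[:,340:]=0;m[:180]=0;m[290:]=0
cs,_=cv2.findContours(m,cv2.RETR_EXTERNAL,cv2.CHAIN_APPROX_NONE); k=max(cs,key=cv2.contourArea)
a=cv2.approxPolyDP(cv2.convexHull(k),3,True)[:,0]; 
for p,w in zip(a,ray(c,a,90)): print(p,w[:2])
m=mask(c,(0,0,170),(180,70,255)); m[:,225:285].any()
m[:250]=0;m[280:]=0;m[:,:225]=0;m[:,280:]=0
ys,xs=np.nonzero(m);r=cv2.minAreaRect(np.c_[xs,ys].astype(np.float32));print("bar",r)
b=np.c_[xs,ys];print(ray(c,cv2.boxPoints(r),90)[:,:2])
E
```

```text
[226 189] [663.1 240.3]
[321 210] [615.8 -35.2]
[303 273] [426.1  -0.9]
[219 255] [460.9 228.2]
[205 246] [484.1 270. ]
bar ((252.5384521484375, 264.3077087402344), (45.10670852661133, 14.904828071594238), 11.309932708740234)
[[428.4 196.4]
 [470.3 194.8]
 [453.5  73.5]
 [412.1  76.7]]
```

View pics/crop0.png

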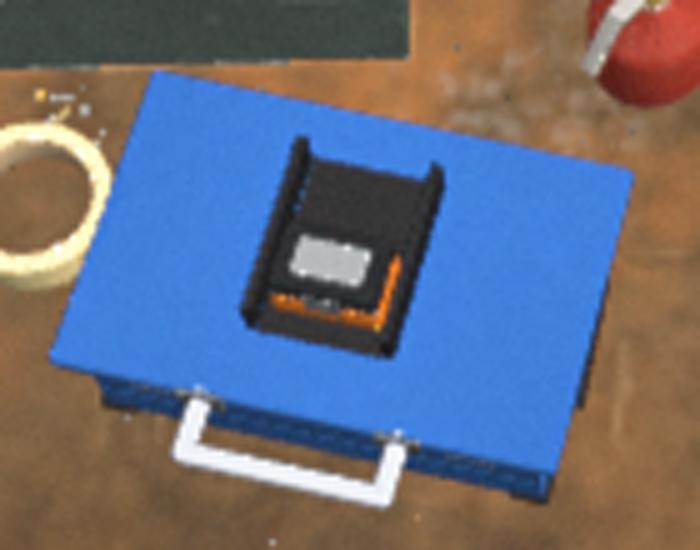

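The crop shows the lid's top corners at full-image pixels (226,189.4), (321.4,209.4), (306,269) and (205.4,247). The case's grey label is at (261,227) and its front bottom edge at about (260,238). The bar runs from (231,265) to (272,274).

```bash
cat >> h.py <<'E'
np.set_printoptions(precision=1,suppress=True)
E
python3 - <<'E'
from h import *
c=cap("top")
P=ray(c,[(226,189.4),(321.4,209.4),(306,269),(205.4,247)],90)[:,:2]
BL,BR,FR,FL=P; print(P, [np.linalg.norm(v) for v in (BL-BR,FL-FR,BL-FL,BR-FR)])
for v in (BL-BR,FL-FR): print(np.degrees(np.arctan2(-v[0],v[1])))
for v in (BL-FL,BR-FR): print(np.degrees(np.arctan2(v[1],v[0])))
print("lid c",P.mean(0))
f=lambda x,y:(195+x/5,175+y/5)
print("bar ends outer",ray(c,[f(176,448),f(388,496)],84)[:,:2], "label top",ray(c,[f(330,260)],124))
print("case front bottom/top corners",ray(c,[f(270,305),f(378,330)],90)[:,:2],ray(c,[f(270,293),f(382,312)],124)[:,:2])
print("rails ends", ray(c,[f(302,140),f(438,165),f(250,312),f(390,342)],116)[:,:2])
for n,p,z in (("tape",(458,244),60),("tin",(415,309),31)): print(n,ray(c,[p],z))
E
```

```text
[[661.8 240.1]
 [617.7 -36.2]
 [437.8  -7.9]
 [481.3 268.4]] [np.float64(279.7019912212146), np.float64(279.7079795456), np.float64(182.68799906236814), np.float64(182.08916570753445)]
-9.062828686874141
-8.940160032586942
-8.938677127983137
-8.936586268825314
lid c [549.7 116.1]
bar ends outer [[438.  195.6]
 [419.1  79.6]] label top [[535.9 120.1 124. ]]
case front bottom/top corners [[522.  155.4]
 [511.5  94.9]] [[514.4 149.5]
 [507.7  89. ]]
rails ends [[610.9 145.8]
 [600.9  69.5]
 [506.1 160.3]
 [494.2  84. ]]
tape [[ 552.6 -423.9   60. ]]
tin [[ 365.6 -307.5   31. ]]
```

```bash
cat >> h.py <<'E'
def to(x,y,z,ang):
    """world goal, tool-y world angle (deg) -> row"""
    s=telemetry.sense(); R=s["tcp_rot"]; d=R.T@(np.array([x,y,z])-s["tcp_pos"])
    a=np.degrees(np.arctan2(R[1,1],R[0,1])); t=(a-ang+180)%360-180
    print("t",round(s["time_s"],2),"tcp",s["tcp_pos"],"ROW",d,round(t,1),"F",s["wrist_force"],"w",round(s["grip_width"],1),"gf",round(s["grasp_force"],1),"q6",round(s["joints"][5],2))
if __name__=="__main__":
    import sys; to(*map(float,sys.argv[1:]))
E
python3 -m jog '[[-40,-20,0,8],[-80,-42,0,16],[-122,-64,0,24],[-164,-86,0,32],[-205,-108,0,40]]' 0 30
python3 h.py 536.5 119.5 190 -8.95
```

```text
time_s: 0.7
tcp_pos: [354.8, 333.3, 239.3]
tcp_rot: [[-0.469, 0.883, 0.0], [0.883, 0.469, 0.0], [-0.0, 0.0, -1.0]]
wrist_force: [1.3, 0.3, 0.6]
grip_width: 85.3
grasp_force: 0.0
t 0.7 tcp [354.8 333.3 239.3] ROW [-274.1   60.1   49.3] 36.9 F [1.3 0.3 0.6] w 85.3 gf 0.0 q6 1.68
```

```bash
python3 -m jog '[[-46,10,0,8],[-92,20,0,16],[-138,30,0,24],[-184,40,0,32],[-230,50,0,37]]'
python3 h.py 536.5 119.5 140 -8.95
python3 - <<'E'
from h import *
c=cap("side"); crop(c,170,220,200,130,4,"s1.png")
E
```

```text
time_s: 1.2
tcp_pos: [507.9, 154.3, 239.3]
tcp_rot: [[0.156, 0.988, 0.0], [0.988, -0.156, 0.0], [0.0, -0.0, -1.0]]
wrist_force: [0.9, 0.3, -0.4]
grip_width: 85.4
grasp_force: 0.0
t 1.2 tcp [507.9 154.3 239.3] ROW [-30.   33.7  99.3] -0.0 F [ 0.9  0.3 -0.4] w 85.4 gf 0.0 q6 1.88
```

View pics/s1.png

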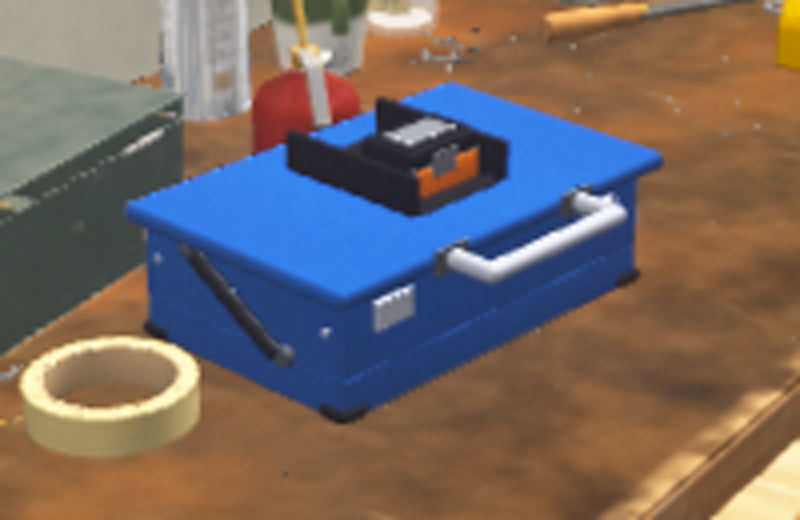

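The side view shows the case between its rails with the label centre at (275,252.8). The bar runs from (292.5,287) to (324,272). The hand is not in this crop.

```bash
python3 - <<'E'
from h import *
c=cap("side"); print("label",ray(c,[(275,252.8)],124),"bar ends",ray(c,[(292,287.5),(324,272)],84))
print("lid corners",ray(c,[(202,272),(282.5,246.5-5),(335,260),(257,294)],90))
E
python3 -m jog '[[-15,17,25,0],[-30,34,50,0],[-30,34,80,0],[-30,34,100,0],[-30,34,112,0]]'
python3 h.py 536.5 119.5 104 -8.95
```

```text
label [[534.3 122.5 124. ]] bar ends [[438.9 191.7  84. ]
 [423.1  76.5  84. ]]
lid corners [[655.6 249.1  90. ]
 [612.7 -23.7  90. ]
 [431.4   9.1  90. ]
 [477.1 272.4  90. ]]
time_s: 1.8
tcp_pos: [534.4, 121.5, 125.3]
tcp_rot: [[0.151, 0.989, -0.003], [0.989, -0.151, -0.0], [-0.001, -0.003, -1.0]]
wrist_force: [-0.1, -0.9, -0.2]
grip_width: 85.4
grasp_force: 0.0
t 1.8 tcp [534.4 121.5 125.3] ROW [-1.7  2.5 21.3] 0.3 F [-0.1 -0.9 -0.2] w 85.4 gf 0.0 q6 1.81
```

```bash
python3 -m jog '[[0,0,15,0],[0,0,23,0],[0,0,23,0]]'; python3 -m jog '[[0,0,0,0],[0,0,0,0],[0,0,0,0],[0,0,0,0],[0,0,0,0]]' 1 50
python3 h.py 536.5 119.5 104 -8.95
```

```text
time_s: 2.1
tcp_pos: [535.2, 121.6, 103.6]
tcp_rot: [[0.151, 0.989, -0.002], [0.989, -0.151, -0.0], [-0.0, -0.002, -1.0]]
wrist_force: [0.1, 0.5, 0.2]
grip_width: 85.8
grasp_force: 0.0
time_s: 2.6
tcp_pos: [536.4, 121.4, 105.2]
tcp_rot: [[0.151, 0.988, 0.001], [0.988, -0.151, 0.0], [0.001, 0.001, -1.0]]
wrist_force: [-1.7, 0.1, 4.7]
grip_width: 41.1
grasp_force: 53.6
t 2.6 tcp [536.4 121.4 105.2] ROW [-1.9  0.4  1.2] 0.3 F [-1.7  0.1  4.7] w 41.1 gf 53.6 q6 1.81
```

```bash
python3 -m jog '[[0,0,-15,0],[0,0,-45,0],[-20,0,-65,0],[-60,0,-70,0],[-105,0,-70,0]]'; python3 -m jog '[[-45,5,0,0],[-85,8,0,0],[-113,10,0,0],[-113,10,40,0],[-113,10,85,0]]'
python3 h.py 519.5 -96.8 16 -8.95
```

```text
time_s: 3.1
tcp_pos: [520.9, 17.1, 175.5]
tcp_rot: [[0.149, 0.989, 0.003], [0.989, -0.149, -0.0], [0.0, 0.003, -1.0]]
wrist_force: [1.3, 0.9, -1.8]
grip_width: 41.5
grasp_force: 52.9
time_s: 3.6
tcp_pos: [514.8, -97.8, 89.9]
tcp_rot: [[0.154, 0.988, 0.005], [0.988, -0.154, -0.002], [-0.001, 0.005, -1.0]]
wrist_force: [0.4, 1.4, -2.5]
grip_width: 41.4
grasp_force: 52.9
t 3.6 tcp [514.8 -97.8  89.9] ROW [ 1.7  4.1 73.9] 0.1 F [ 0.4  1.4 -2.5] w 41.4 gf 52.9 q6 1.4
```

```bash
python3 -m jog '[[0,0,30,0],[0,0,55,0],[0,0,66,0],[0,0,70,0],[0,0,70,0]]'
python3 h.py 519.5 -96.8 15 -8.95
```

```text
time_s: 4.1
tcp_pos: [513.2, -95.8, 19.5]
tcp_rot: [[0.151, 0.988, 0.0], [0.988, -0.151, -0.0], [-0.0, 0.0, -1.0]]
wrist_force: [-0.4, -0.0, -2.1]
grip_width: 41.4
grasp_force: 52.8
t 4.1 tcp [513.2 -95.8  19.5] ROW [-0.   6.4  4.5] 0.2 F [-0.4 -0.  -2.1] w 41.4 gf 52.8 q6 1.4
```

```bash
python3 -m jog '[[0,0,2,0],[0,0,3,0],[0,0,4,0],[0,0,4,0]]'
python3 h.py 519.5 -96.8 15 -8.95
```

```text
time_s: 4.5
tcp_pos: [513.2, -95.8, 15.7]
tcp_rot: [[0.151, 0.988, 0.001], [0.988, -0.151, -0.0], [-0.0, 0.001, -1.0]]
wrist_force: [0.4, 0.1, -1.9]
grip_width: 41.0
grasp_force: 52.8
t 4.5 tcp [513.2 -95.8  15.7] ROW [-0.   6.4  0.7] 0.3 F [ 0.4  0.1 -1.9] w 41.0 gf 52.8 q6 1.4
```

```bash
python3 -m jog '[[0,0,1,0],[0,0,1,0]]'; python3 -m jog '[[0,0,1,0],[0,0,1,0]]';python3 -m jog '[[0,0,1,0],[0,0,1,0]]'
```

```text
time_s: 4.7
tcp_pos: [513.2, -95.8, 15.4]
tcp_rot: [[0.151, 0.988, 0.001], [0.988, -0.151, -0.0], [-0.0, 0.001, -1.0]]
wrist_force: [-1.8, 1.0, 7.5]
grip_width: 40.8
grasp_force: 54.0
time_s: 4.9
tcp_pos: [513.2, -95.8, 15.3]
tcp_rot: [[0.151, 0.988, 0.001], [0.988, -0.151, -0.001], [-0.0, 0.001, -1.0]]
wrist_force: [-4.8, 1.2, 18.1]
grip_width: 40.9
grasp_force: 55.3
time_s: 5.1
tcp_pos: [513.3, -95.9, 15.3]
tcp_rot: [[0.151, 0.988, 0.001], [0.989, -0.151, -0.001], [-0.001, 0.001, -1.0]]
wrist_force: [-7.8, 2.3, 28.1]
grip_width: 41.0
grasp_force: 56.6
```

```bash
python3 -m jog '[[0,0,-2.5,0]]'; python3 -m jog '[[0,0,0,0],[0,0,0,0],[0,0,0,0],[0,0,0,0]]' 0; python3 -m jog '[[0,0,-20,0],[0,0,-60,0],[0,0,-105,0],[0,0,-145,0],[0,0,-150,0]]' 
python3 h.py 428 136 150 -8.95
python3 - <<'E'
from h import *
c=cap("top"); crop(c,195,175,200,120,4,"t2.png")
E
```

```text
time_s: 5.2
tcp_pos: [513.4, -95.8, 16.1]
tcp_rot: [[0.151, 0.988, 0.002], [0.988, -0.151, -0.001], [-0.0, 0.002, -1.0]]
wrist_force: [-0.3, 0.1, -1.4]
grip_width: 41.1
grasp_force: 52.9
time_s: 5.6
tcp_pos: [512.8, -95.7, 14.5]
tcp_rot: [[0.151, 0.988, -0.0], [0.988, -0.151, 0.0], [0.0, -0.0, -1.0]]
wrist_force: [0.1, -0.6, -0.1]
grip_width: 85.5
grasp_force: 0.0
time_s: 6.1
tcp_pos: [516.1, -96.7, 169.7]
tcp_rot: [[0.151, 0.988, 0.008], [0.988, -0.151, -0.003], [-0.001, 0.008, -1.0]]
wrist_force: [0.8, -0.3, -0.1]
grip_width: 85.5
grasp_force: 0.0
t 6.1 tcp [516.1 -96.7 169.7] ROW [ 216.8 -122.4   18.3] 0.3 F [ 0.8 -0.3 -0.1] w 85.5 gf 0.0 q6 1.4
```

View pics/t2.png

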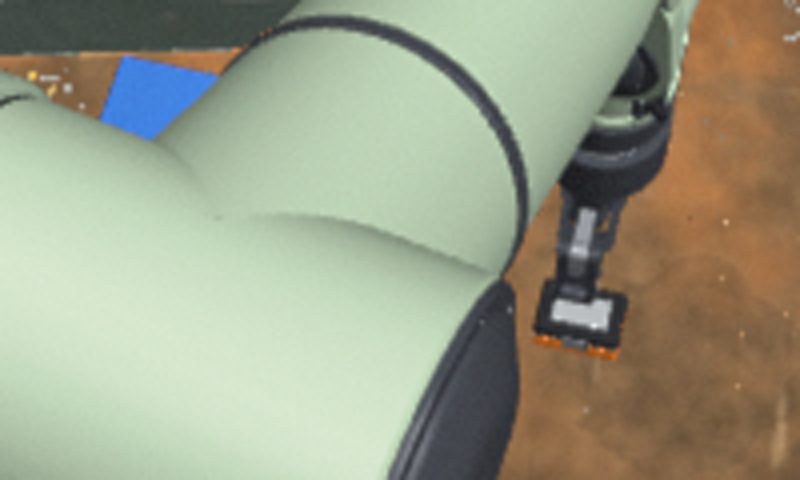

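The view shows the case standing upright on the bench at about full-image (340,253). The arm covers most of the chest. Next I refine the bar position from the first top picture and a new side picture.

```bash
python3 -m jog '[[35,-20,0,0],[75,-42,0,0],[115,-64,0,0],[155,-86,0,0],[165,-90,0,0]]' 0.72 20
python3 - <<'E'
from h import *
def cen(c,im,box,z):
    x0,x1,y0,y1=box; h=cv2.cvtColor(im,cv2.COLOR_BGR2HSV); m=cv2.inRange(h,np.array((0,0,130)),np.array((180,80,255)))
    P=[]
    for x in range(x0,x1):
        ys=np.nonzero(m[y0:y1,x])[0]
        if len(ys)>1: P.append((x,y0+ys.mean(),len(ys)))
    P=np.array(P); W=ray(c,P[:,:2],z)[:,:2]
    u=np.array((.9878,-.1556));v=np.array((.1556,.9878)); r=W-np.array((553,115.6))
    print(len(P),P[::6]); print("u",np.median(r@u),(r@u)[::6],"v",(r@v).min(),(r@v).max())
ct=cap("top"); cen(ct,cv2.imread("pics/top0.png"),(233,272,255,278),84)
cs=cap("side"); cen(cs,cs["bgr"],(294,325,262,295),84)
E
python3 h.py 428 136 150 -8.95
```

```text
time_s: 6.65
tcp_pos: [445.4, 84.0, 163.0]
tcp_rot: [[0.147, 0.989, -0.005], [0.989, -0.147, 0.001], [0.0, -0.005, -1.0]]
wrist_force: [0.2, -0.7, -0.6]
grip_width: 23.8
grasp_force: 0.0
39 [[233.  261.   13. ]
 [239.  266.5   6. ]
 [245.  268.    5. ]
 [251.  269.    5. ]
 [257.  270.5   6. ]
 [263.  272.    5. ]
 [269.  273.    5. ]]
u -126.01634056848542 [-114.6 -126.  -126.4 -125.5 -126.  -126.5 -125.6] v -49.84286232830737 56.955054356831454
31 [[294.  286.    5. ]
 [300.  284.    5. ]
 [306.  281.    5. ]
 [312.  276.3   6. ]
 [318.  273.    9. ]
 [324.  272.5   4. ]]
u -122.88858512565663 [-122.5 -125.3 -124.6 -117.6 -115.5 -124.1] v -57.217177634019464 48.456697652183564
t 6.75 tcp [447.7  82.2 163.6] ROW [ 50.3 -27.4  13.7] 0.4 F [-0.1 -1.1  0.6] w 23.9 gf 0.0 q6 1.74
```

```bash
python3 -m jog '[[25,-13,0,0.4],[50,-26,10,0.4],[50,-26,30,0.4],[50,-26,30,0.4]]'
python3 h.py 429.5 135 84 -8.95
python3 - <<'E'
from h import *
c=cap("side"); crop(c,230,200,150,115,5,"s3.png")
E
```

```text
time_s: 7.15
tcp_pos: [429.5, 133.3, 132.5]
tcp_rot: [[0.159, 0.987, -0.004], [0.987, -0.159, -0.001], [-0.002, -0.004, -1.0]]
wrist_force: [0.1, -0.2, 0.6]
grip_width: 23.6
grasp_force: 0.0
t 7.15 tcp [429.5 133.3 132.5] ROW [ 1.7 -0.1 48.5] -0.2 F [ 0.1 -0.2  0.6] w 23.6 gf 0.0 q6 1.87
```

View pics/s3.png

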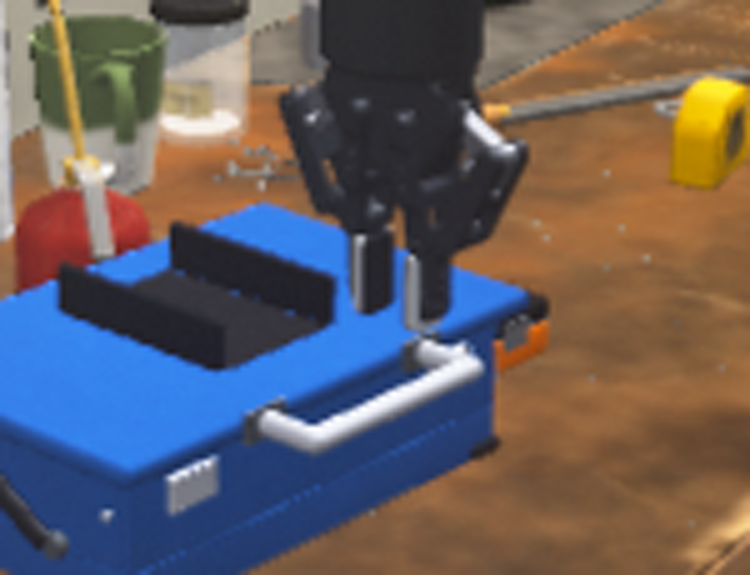

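The side view shows the fingers hanging above the bar, with tips at about full-image (303,262) and (315,265). The bar's middle is at about (309,281).

```bash
python3 - <<'E'
from h import *
c=cap("side"); print(pix(c,[(429.5,133.3,124),(429.5,135,84)]))
E
python3 -m jog '[[0,0,15,0],[0,0,25,0],[0,0,30,0],[0,0,33,0]]'; python3 -m jog '[[0,0,3,0],[0,0,6,0],[0,0,8,0]]';python3 -m jog '[[0,0,3,0],[0,0,6,0],[0,0,7,0]]';python3 h.py 429.5 135 84 -8.95
```

```text
[[309.5 263.8]
 [308.8 279.8]]
time_s: 7.65
tcp_pos: [430.9, 133.9, 101.6]
tcp_rot: [[0.159, 0.987, -0.0], [0.987, -0.159, -0.0], [-0.0, -0.0, -1.0]]
wrist_force: [0.6, 0.2, 0.6]
grip_width: 24.2
grasp_force: 0.0
time_s: 7.95
tcp_pos: [430.9, 134.4, 93.8]
tcp_rot: [[0.158, 0.987, 0.0], [0.987, -0.158, 0.0], [0.0, 0.0, -1.0]]
wrist_force: [0.4, 0.0, 0.2]
grip_width: 23.9
grasp_force: 0.0
time_s: 8.25
tcp_pos: [430.6, 134.3, 86.5]
tcp_rot: [[0.158, 0.987, -0.0], [0.987, -0.158, -0.0], [-0.0, -0.0, -1.0]]
wrist_force: [0.2, 1.1, -0.6]
grip_width: 23.9
grasp_force: 0.0
t 8.25 tcp [430.6 134.3  86.5] ROW [ 0.5 -1.2  2.5] -0.1 F [ 0.2  1.1 -0.6] w 23.9 gf 0.0 q6 1.87
```

```bash
python3 -m jog '[[0,0,2,0],[0,0,2,0],[0,0,2,0],[0,0,2,0]]' 1 25;python3 h.py 429.5 135 84 -8.95
```

```text
time_s: 8.65
tcp_pos: [426.3, 134.9, 84.3]
tcp_rot: [[0.157, 0.988, -0.008], [0.988, -0.157, 0.002], [0.0, -0.008, -1.0]]
wrist_force: [-10.3, 1.9, 10.2]
grip_width: 10.9
grasp_force: 25.4
t 8.65 tcp [426.3 134.9  84.3] ROW [0.6 3.2 0.3] -0.1 F [-10.3   1.9  10.2] w 10.9 gf 25.4 q6 1.87
```

```bash
python3 -m jog '[[0,-3,0,0],[0,-4,0,0],[0,-4,0,0]]'; python3 -m jog '[[0,0.3,-11,0],[0,1,-21,0],[0,2.5,-32,0],[0,4.3,-42.5,0]]';python3 h.py 429.5 135 84 -8.95
```

```text
time_s: 8.95
tcp_pos: [426.2, 135.0, 84.9]
tcp_rot: [[0.158, 0.987, -0.001], [0.987, -0.158, -0.0], [-0.0, -0.001, -1.0]]
wrist_force: [-4.0, -1.3, 4.9]
grip_width: 10.8
grasp_force: 24.9
time_s: 9.35
tcp_pos: [431.4, 134.2, 128.3]
tcp_rot: [[0.158, 0.987, 0.0], [0.987, -0.158, -0.0], [-0.0, 0.0, -1.0]]
wrist_force: [0.9, -0.0, -3.1]
grip_width: 10.5
grasp_force: 24.4
t 9.35 tcp [431.4 134.2 128.3] ROW [ 0.5 -2.  44.3] -0.2 F [ 0.9 -0.  -3.1] w 10.5 gf 24.4 q6 1.87
```

```bash
python3 -m jog '[[0,5.3,-20.7,0],[0,12.6,-40.8,0],[0,21.9,-60.1,0],[0,33.1,-78.3,0]]';python3 h.py 429.5 135 84 -8.95
```

```text
time_s: 9.75
tcp_pos: [465.5, 128.7, 207.3]
tcp_rot: [[0.158, 0.987, 0.003], [0.987, -0.158, -0.001], [-0.0, 0.003, -1.0]]
wrist_force: [6.8, -1.0, -8.9]
grip_width: 10.6
grasp_force: 24.4
t 9.75 tcp [465.5 128.7 207.3] ROW [  0.6 -36.9 123.2] -0.2 F [ 6.8 -1.  -8.9] w 10.6 gf 24.4 q6 1.85
```

```bash
python3 -m jog '[[0,12.9,-17.1,0],[0,27.5,-32.7,0],[0,43.6,-46.8,0],[0,52,-53,0],[0,52,-53,0]]';python3 h.py 429.5 135 84 -8.95
```

```text
time_s: 10.25
tcp_pos: [516.8, 120.4, 260.4]
tcp_rot: [[0.159, 0.987, 0.003], [0.987, -0.159, -0.0], [0.0, 0.003, -1.0]]
wrist_force: [-1.5, -1.0, 1.3]
grip_width: 10.4
grasp_force: 24.9
t 10.25 tcp [516.8 120.4 260.4] ROW [  0.4 -89.  176.1] -0.2 F [-1.5 -1.   1.3] w 10.4 gf 24.9 q6 1.82
```

```bash
python3 -m jog '[[0,1,-2,0],[0,5,-25,0],[0,8,-70,0],[0,0,-110,0],[0,-40,-120,0]]' 0.3;python3 h.py 429.5 135 84 -8.95; python3 -m jog '[[0,-45,0,0],[0,-90,0,0],[0,-110,0,0],[0,-110,0,0],[0,-110,0,0]]' 0
```

```text
time_s: 10.75
tcp_pos: [479.0, 127.1, 382.3]
tcp_rot: [[0.16, 0.987, 0.008], [0.987, -0.16, 0.001], [0.002, 0.007, -1.0]]
wrist_force: [0.1, 0.3, 0.4]
grip_width: 59.7
grasp_force: 0.0
t 10.75 tcp [479.  127.1 382.3] ROW [ -0.7 -52.3 297.9] -0.2 F [0.1 0.3 0.4] w 59.7 gf 0.0 q6 1.84
time_s: 11.25
tcp_pos: [367.1, 144.7, 378.8]
tcp_rot: [[0.158, 0.987, 0.001], [0.987, -0.158, 0.0], [0.0, 0.001, -1.0]]
wrist_force: [0.6, 0.5, 0.5]
grip_width: 85.2
grasp_force: 0.0
```

```bash
python3 -m jog '[[-43,0,0,-8.5],[-86,10,0,-17],[-129,30,0,-25.5],[-172,50,0,-34],[-215,60,10,-42.5]]';python3 h.py 505 -95.8 200 81.35
```

```text
time_s: 11.75
tcp_pos: [390.6, -49.6, 373.1]
tcp_rot: [[-0.433, 0.901, 0.002], [0.901, 0.433, -0.0], [-0.001, 0.001, -1.0]]
wrist_force: [1.0, -0.0, -0.3]
grip_width: 85.2
grasp_force: 0.0
t 11.75 tcp [390.6 -49.6 373.1] ROW [-91.1  82.9 173.2] -55.7 F [ 1.  -0.  -0.3] w 85.2 gf 0.0 q6 0.81
```

```bash
python3 - <<'E'
from h import *
c=cap("top"); crop(c,190,130,200,150,4,"t4.png")
E
```

```text
(no output)
```

View pics/t4.png

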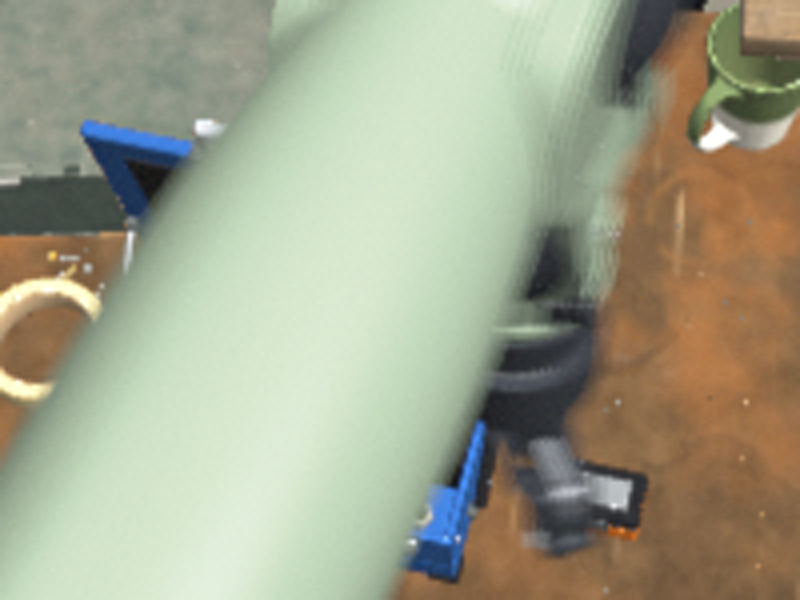

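The lid stands wide open (top edge at about (213,161) to (237,168)). The case is still upright at (342,253), and the arm hides the well.

```bash
python3 -m jog '[[-15,15,20,-8.5],[-30,30,40,-17],[-45,45,70,-25.5],[-70,65,100,-34],[-85,75,130,-42.5]]';python3 h.py 513.2 -95.8 150 81.35
```

```text
time_s: 12.3
tcp_pos: [495.7, -93.2, 240.9]
tcp_rot: [[-0.928, 0.372, 0.001], [0.372, 0.928, -0.0], [-0.001, -0.0, -1.0]]
wrist_force: [0.1, -1.0, 0.7]
grip_width: 85.8
grasp_force: 0.0
t 12.3 tcp [495.7 -93.2 240.9] ROW [-17.2   4.1  90.9] -13.2 F [ 0.1 -1.   0.7] w 85.8 gf 0.0 q6 0.05
```

```bash
python3 -m jog '[[-10,2,30,-7],[-17,4,70,-13.2],[-17,4,110,-13.2],[-17,4,140,-13.2],[-17,4,140,-13.2]]';python3 h.py 513.2 -95.8 18 81.35
python3 - <<'E'
from h import *
c=cap("top"); print(ray(c,[(340.75,253.25)],34))
E
```

```text
time_s: 12.8
tcp_pos: [507.3, -93.7, 98.1]
tcp_rot: [[-0.988, 0.156, -0.009], [0.156, 0.988, 0.003], [0.009, 0.001, -1.0]]
wrist_force: [-0.6, 0.0, 0.6]
grip_width: 85.4
grasp_force: 0.0
t 12.8 tcp [507.3 -93.7  98.1] ROW [-6.8 -1.3 80.1] -0.3 F [-0.6  0.   0.6] w 85.4 gf 0.0 q6 -0.17
[[511.7 -98.7  34. ]]
```

```bash
python3 -m jog '[[-3,-1,20,0],[-5,-2,50,0],[-5,-2,70,0],[-5,-2,80,0],[-5,-2,81,0]]';python3 h.py 513.2 -97 16 81.35
```

```text
time_s: 13.35
tcp_pos: [515.4, -97.4, 22.1]
tcp_rot: [[-0.988, 0.155, 0.0], [0.155, 0.988, -0.0], [-0.0, -0.0, -1.0]]
wrist_force: [0.2, -0.2, -0.4]
grip_width: 85.7
grasp_force: 0.0
t 13.35 tcp [515.4 -97.4  22.1] ROW [2.2 0.  6.1] -0.3 F [ 0.2 -0.2 -0.4] w 85.7 gf 0.0 q6 -0.17
```

```bash
python3 -m jog '[[2,0,4,-0.3],[2,0,6,-0.3],[2,0,6,-0.3]]'; python3 -m jog '[[0,0,0,0],[0,0,0,0],[0,0,0,0],[0,0,0,0]]' 1 50; python3 h.py 513.2 -97 16 81.35;  python3 -m jog '[[0,0,-20,0],[0,0,-60,0],[0,0,-100,0],[0,0,-140,0],[0,0,-150,0]]'
python3 h.py 400 -97 166 81.05
```

```text
time_s: 13.65
tcp_pos: [513.3, -96.9, 16.5]
tcp_rot: [[-0.989, 0.149, 0.001], [0.149, 0.989, -0.0], [-0.001, -0.0, -1.0]]
wrist_force: [-0.5, -0.6, 0.5]
grip_width: 85.8
grasp_force: 0.0
time_s: 14.05
tcp_pos: [513.4, -96.7, 16.7]
tcp_rot: [[-0.989, 0.149, 0.001], [0.149, 0.989, 0.0], [-0.001, 0.0, -1.0]]
wrist_force: [-0.5, 0.5, 4.8]
grip_width: 60.9
grasp_force: 55.1
t 14.05 tcp [513.4 -96.7  16.7] ROW [ 0.2 -0.3  0.7] 0.1 F [-0.5  0.5  4.8] w 60.9 gf 55.1 q6 -0.18
time_s: 14.55
tcp_pos: [515.3, -97.6, 170.2]
tcp_rot: [[-0.989, 0.149, 0.006], [0.149, 0.989, -0.002], [-0.007, -0.001, -1.0]]
wrist_force: [0.9, -0.9, -2.6]
grip_width: 61.0
grasp_force: 55.7
t 14.55 tcp [515.3 -97.6 170.2] ROW [114.1 -16.6   3.4] 0.4 F [ 0.9 -0.9 -2.6] w 61.0 gf 55.7 q6 -0.18
```

```bash
python3 -m jog '[[5,-35,0,0],[10,-80,0,0],[15,-125,0,0],[20,-170,0,0],[20,-190,0,0]]'; python3 -m jog '[[0,0,0,0],[0,0,0,0]]'; python3 - <<'E'
from h import *
c=cap("top"); cv2.imwrite("pics/t5full.png",c["bgr"]); crop(c,190,130,160,150,4,"t5.png")
E
```

```text
time_s: 15.05
tcp_pos: [463.0, -284.7, 164.7]
tcp_rot: [[-0.988, 0.153, -0.002], [0.153, 0.988, -0.0], [0.002, -0.001, -1.0]]
wrist_force: [0.0, 1.3, -2.5]
grip_width: 60.9
grasp_force: 55.6
time_s: 15.25
tcp_pos: [464.0, -281.2, 164.7]
tcp_rot: [[-0.989, 0.15, -0.002], [0.15, 0.989, 0.002], [0.002, 0.002, -1.0]]
wrist_force: [0.7, 0.1, -2.2]
grip_width: 61.2
grasp_force: 55.6
```

View pics/t5.png

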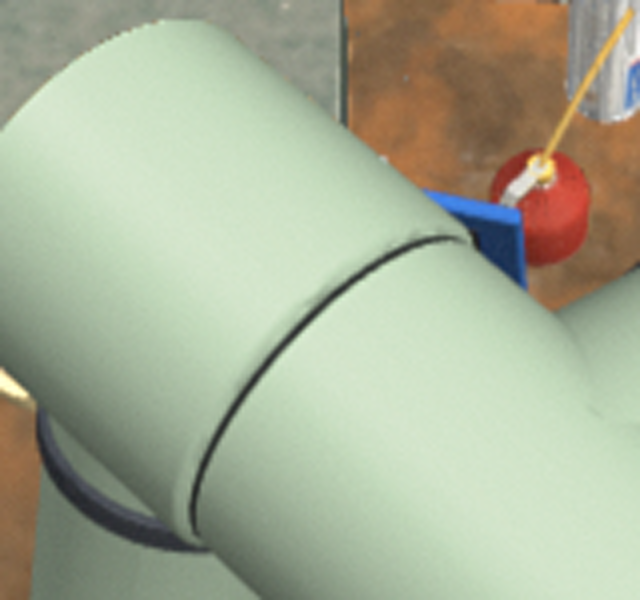

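The forearm hides the chest from the top camera here, so I swing the arm further right, holding the case high, to uncover it.

```bash
python3 -m jog '[[32,-33,0,0],[64,-66,0,0],[96,-99,0,0],[128,-132,0,0],[160,-165,0,0]]'; python3 -m jog '[[32,-33,0,0],[64,-66,0,0],[70,-72,0,0],[70,-72,0,0]]'; python3 - <<'E'
from h import *
c=cap("top"); cv2.imwrite("pics/t6full.png",c["bgr"]); crop(c,190,130,160,150,4,"t6.png")
E
```

```text
time_s: 15.8
tcp_pos: [281.4, -420.3, 165.7]
tcp_rot: [[-0.989, 0.147, 0.0], [0.147, 0.989, 0.001], [0.0, 0.001, -1.0]]
wrist_force: [0.7, -1.4, -1.9]
grip_width: 60.9
grasp_force: 55.7
time_s: 16.2
tcp_pos: [201.7, -481.5, 165.6]
tcp_rot: [[-0.989, 0.151, 0.0], [0.151, 0.989, 0.001], [-0.0, 0.001, -1.0]]
wrist_force: [0.1, 0.6, -2.6]
grip_width: 61.1
grasp_force: 55.8
```

View pics/t6.png

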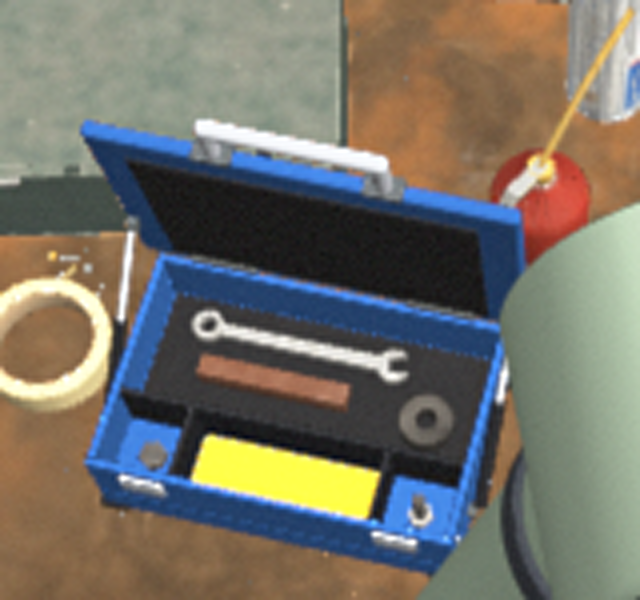

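The chest is open and clear in this view. The yellow floor's rear edge runs from full-image (240.8,238.5) to (285.5,243.8). Its front is hidden by the front rim, and black dividers stand at both ends of the well.

```bash
python3 - <<'E'
from h import *
c=cap("top"); m=mask(c,(22,120,120),(35,255,255)); m[:,:225]=0;m[:,300:]=0;m[:225]=0;m[270:]=0
k=max(cv2.findContours(m,0,1)[0],key=cv2.contourArea); a=cv2.approxPolyDP(cv2.convexHull(k),1.5,True)[:,0]
C=np.array((553,115.6));u=np.array((.9878,-.1556));v=np.array((.1556,.9878))
f=lambda P,z:[(p,w[:2],np.array([(w[:2]-C)@u,(w[:2]-C)@v])) for p,w in zip(P,ray(c,P,z))]
print(cv2.minAreaRect(k))
for r in f(a,28): print("floor",*r)
g=lambda x,y:(190+x/4,130+y/4)
for r in f([g(88,462),g(463,540),g(160,255),g(503,325)],76): print("rim outer corner",*r)
for r in f([g(197,407),g(388,450)],76): print("rear divider ends",*r)
E
```

```text
((261.01177978515625, 248.4470672607422), (45.55540084838867, 12.148106575012207), 12.528807640075684)
floor [238 247] [512.3 194.6] [-52.5  71.7]
floor [243 239] [538.  183.8] [-25.4  65. ]
floor [282 247] [521.3  69.5] [-24.2 -50.4]
floor [284 250] [512.5  62.9] [-31.8 -58.3]
floor [282 257] [490.9  66.4] [-53.7 -58.3]
floor [276 258] [486.6  82.9] [-60.5 -42.6]
floor [240 250] [503.6 187.6] [-60.   63.4]
rim outer corner (212.0, 245.5) [492.5 255.4] [-81.5 128.7]
rim outer corner (305.75, 265.0) [454.2  -5.4] [ -78.8 -134.9]
rim outer corner (230.0, 193.75) [656.1 230.3] [ 84.  129.3]
rim outer corner (315.75, 211.25) [617.9 -20.1] [  85.2 -124. ]
rear divider ends (239.25, 231.75) [538.9 186.9] [-25.   68.2]
rear divider ends (287.0, 242.5) [516.1  51.5] [-26.4 -69. ]
```

```bash
python3 -m jog '[[-10,42,-5,0.3],[-22,86,-10,0.3],[-35,130,-15,0.3],[-48,174,-15,0.3],[-62,218,-15,0.3]]'; python3 -m jog '[[-14,44,0,0],[-28,88,0,0],[-42,132,0,0],[-56,176,0,0],[-70,220,0,0]]'; python3 h.py 500.6 123.8 150 81.05
```

```text
time_s: 16.8
tcp_pos: [297.1, -271.9, 181.0]
tcp_rot: [[-0.988, 0.152, 0.001], [0.152, 0.988, 0.0], [-0.001, 0.0, -1.0]]
wrist_force: [0.8, 0.1, -1.5]
grip_width: 61.0
grasp_force: 55.9
time_s: 17.3
tcp_pos: [399.2, -65.0, 181.1]
tcp_rot: [[-0.989, 0.151, 0.001], [0.151, 0.989, 0.0], [-0.001, 0.0, -1.0]]
wrist_force: [0.7, -0.6, -2.2]
grip_width: 61.2
grasp_force: 56.0
t 17.3 tcp [399.2 -65.  181.1] ROW [-71.7 201.9  31.2] 0.3 F [ 0.7 -0.6 -2.2] w 61.2 gf 56.0 q6 -0.19
```

```bash
python3 -m jog '[[-16,45,0,0.2],[-32,90,0,0.2],[-48,135,0,0.2],[-62,175,0,0.2],[-71,197,10,0.2]]'; python3 -m jog '[[0,0,15,0],[0,0,25,0],[0,0,25,0],[0,0,25,0]]'; python3 h.py 500.6 123.8 150 81.05; python3 - <<'E'
from h import *
c=cap("side"); crop(c,190,165,180,140,4,"s7.png"); cv2.imwrite("pics/s7full.png",c["bgr"])
E
```

```text
time_s: 17.8
tcp_pos: [500.5, 120.3, 171.9]
tcp_rot: [[-0.989, 0.151, 0.003], [0.151, 0.989, 0.002], [-0.003, 0.002, -1.0]]
wrist_force: [-0.2, -1.0, -0.8]
grip_width: 61.0
grasp_force: 56.0
time_s: 18.2
tcp_pos: [498.8, 115.2, 145.9]
tcp_rot: [[-0.988, 0.157, -0.001], [0.157, 0.988, 0.0], [0.001, -0.0, -1.0]]
wrist_force: [1.0, 0.2, -1.9]
grip_width: 60.8
grasp_force: 56.0
t 18.2 tcp [498.8 115.2 145.9] ROW [-0.4  8.8 -4.1] -0.1 F [ 1.   0.2 -1.9] w 60.8 gf 56.0 q6 0.24
```

View pics/s7.png

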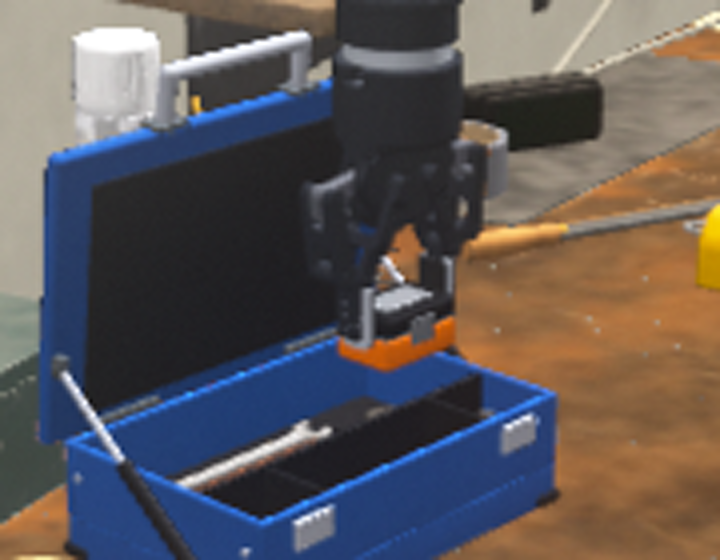

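The case hangs upright and level over the chest, with its bottom corners at full-image (274.5,254), (284.5,258) and (303.8,251.3). The front rim runs from (255.5,296.3) to (328.8,263.3).

```bash
python3 - <<'E'
from h import *
c=cap("side")
u=np.array((.9878,-.1556));v=np.array((.1556,.9878)); T=np.array((498.8,115.2))
g=lambda x,y:(190+x/4,165+y/4)
def s(n,P,z,O):
    for p,w in zip(P,ray(c,P,z)): d=w[:2]-O; print(n,np.round(p,1),w[:2],"uv",d@u,d@v)
s("case bottom RL,FL,FR vs tcp (exp -+21,31)",[g(338,358),g(378,372),g(455,347)],129.2,T)
C=np.array((553,115.6))
s("rim FL,FR,BL",[g(262,524),g(555,393),g(68,441)],76,C)
s("divider rear right end",[g(482,376)],74,C)
s("well/divider line",[g(205,487),g(300,447),g(400,407)],74,C)
E
```

```text
case bottom RL,FL,FR vs tcp (exp -+21,31) [274.5 254.5] [521.7 142.5] uv 18.342771407045188 30.506648264227287
case bottom RL,FL,FR vs tcp (exp -+21,31) [284.5 258. ] [489.8 147.1] uv -13.81334726552463 30.14096814691042
case bottom RL,FL,FR vs tcp (exp -+21,31) [303.8 251.8] [473.6  88.8] uv -20.745118099618995 -29.970957625658997
rim FL,FR,BL [255.5 296. ] [491.3 259.4] uv -83.34955307356151 132.40180809114943
rim FL,FR,BL [328.8 263.2] [450.2   7.1] uv -84.63027539801921 -123.14225421762299
rim FL,FR,BL [207.  275.2] [654.7 233.4] uv 82.1215384982098 132.21104350031698
divider rear right end [310.5 259. ] [505.7   5.2] uv -29.51189428877786 -116.44661910817553
well/divider line [241.2 286.8] [549.9 235.6] uv -21.714484306127176 118.02890552182463
well/divider line [265.  276.8] [537.5 159.9] uv -22.21919319386984 41.36489174677448
well/divider line [290.  266.8] [521.5  76.4] uv -25.042675370347194 -43.65537586556539
```

```bash
python3 -m jog '[[-0.5,6,10,-0.1],[-0.5,11,25,-0.1],[-0.5,11,40,-0.1],[-0.5,11,46,-0.1],[-0.5,11,46,-0.1]]'; python3 h.py 501 125.8 90 81.05; python3 -m jog '[[0,0,2,0],[0,0,4,0],[0,0,4,0]]';python3 -m jog '[[0,0,2,0],[0,0,4,0],[0,0,4,0]]';python3 h.py 501 125.8 90 81.05
```

```text
time_s: 18.8
tcp_pos: [501.1, 125.5, 99.0]
tcp_rot: [[-0.988, 0.156, -0.002], [0.156, 0.988, -0.0], [0.002, -0.0, -1.0]]
wrist_force: [0.1, 0.4, -0.6]
grip_width: 61.0
grasp_force: 56.1
t 18.8 tcp [501.1 125.5  99. ] ROW [0.1 0.3 9. ] -0.1 F [ 0.1  0.4 -0.6] w 61.0 gf 56.1 q6 0.26
time_s: 19.1
tcp_pos: [502.0, 125.6, 96.1]
tcp_rot: [[-0.988, 0.156, 0.001], [0.156, 0.988, 0.0], [-0.001, 0.0, -1.0]]
wrist_force: [-0.0, 0.8, -2.6]
grip_width: 60.9
grasp_force: 56.1
time_s: 19.4
tcp_pos: [501.6, 125.6, 91.7]
tcp_rot: [[-0.988, 0.156, -0.0], [0.156, 0.988, -0.0], [0.0, -0.0, -1.0]]
wrist_force: [-0.8, 0.1, -1.6]
grip_width: 61.0
grasp_force: 56.1
t 19.4 tcp [501.6 125.6  91.7] ROW [0.6 0.1 1.7] -0.0 F [-0.8  0.1 -1.6] w 61.0 gf 56.1 q6 0.26
```

```bash
for i in 1 2; do :; done; python3 -m jog '[[0.5,0,1.5,0],[0.5,0,3,0],[0.5,0,4,0]]'|grep -E "pos|force";python3 -m jog '[[0,0,1.5,0],[0,0,3,0],[0,0,4,0]]'|grep -E "pos|force"
```

```text
tcp_pos: [501.2, 125.7, 87.7]
wrist_force: [-0.2, -0.0, -1.0]
grasp_force: 56.1
tcp_pos: [501.2, 125.7, 83.7]
wrist_force: [0.8, -0.4, -1.9]
grasp_force: 56.1
```

```bash
python3 -m jog '[[0,0,3,0],[0,0,6,0],[0,0,9,0],[0,0,11,0],[0,0,12,0]]'|grep -E "pos|force";python3 -m jog '[[0,0,3,0],[0,0,6,0],[0,0,9,0],[0,0,12,0],[0,0,14,0]]'|grep -E "pos|force"
```

```text
tcp_pos: [501.1, 125.7, 71.5]
wrist_force: [-0.1, -0.3, -1.9]
grasp_force: 56.1
tcp_pos: [501.1, 125.7, 57.5]
wrist_force: [0.1, -0.2, -1.5]
grasp_force: 56.1
```

```bash
python3 -m jog '[[0,0,3,0],[0,0,6,0],[0,0,9,0],[0,0,10,0]]'|grep -E "pos|force";python3 -m jog '[[0,0,1,0],[0,0,1.5,0],[0,0,1.5,0]]'|grep -E "pos|force";python3 -m jog '[[0,0,1,0],[0,0,1,0]]'|grep -E "pos|force"
```

```text
tcp_pos: [501.1, 125.6, 47.5]
wrist_force: [0.4, -0.4, -2.6]
grasp_force: 56.1
tcp_pos: [501.3, 125.7, 46.4]
wrist_force: [0.7, 0.1, -1.3]
grasp_force: 56.1
tcp_pos: [501.3, 125.7, 45.4]
wrist_force: [-0.2, 0.6, -2.2]
grasp_force: 56.1
```

```bash
python3 -m jog '[[0,0,1,0],[0,0,1,0]]'|grep -E "pos|force";python3 -m jog '[[0,0,0.7,0],[0,0,0.7,0]]'|grep -E "pos|force"
```

```text
tcp_pos: [501.4, 125.7, 44.7]
wrist_force: [-0.6, -1.3, 1.3]
grasp_force: 56.4
tcp_pos: [501.4, 125.7, 44.6]
wrist_force: [-3.0, -0.3, 9.2]
grasp_force: 57.4
```

```bash
python3 -m jog '[[0,0,-0.5,0],[0,0,-0.5,0]]'|grep -E "pos|force"; python3 -m jog '[[0,0,0,0],[0,0,0,0],[0,0,0,0]]' 0.12|grep -E "pos|force|width";python3 -m jog '[[0,0,-5,0],[0,0,-20,0],[0,0,-50,0],[0,0,-90,0],[0,0,-130,0]]'|grep -E "pos|force"
```

```text
tcp_pos: [501.4, 125.7, 44.7]
wrist_force: [-2.6, 0.2, 6.8]
grasp_force: 57.1
tcp_pos: [501.4, 125.7, 44.0]
wrist_force: [-0.3, 0.3, 0.5]
grip_width: 74.9
grasp_force: 0.0
tcp_pos: [500.7, 125.6, 175.5]
wrist_force: [1.0, -0.1, -0.3]
grasp_force: 0.0
```

```bash
python3 -m jog '[[30,10,-10,0],[62,35,-20,0],[97,70,-30,0],[132,105,-40,0],[167,140,-50,0]]' |grep pos; python3 -m jog '[[35,35,0,0],[70,70,0,0],[105,105,0,0],[140,140,0,0],[187,187,0,0]]' |grep pos; python3 -m jog '[[0,0,0,0],[0,0,0,0],[0,0,0,0]]'|grep pos
python3 - <<'E'
from h import *
C=np.array((553,115.6));u=np.array((.9878,-.1556));v=np.array((.1556,.9878))
c=cap("top"); b=c["bgr"]; o=cv2.imread("pics/t6full.png")
for n,lo,hi,z in (("yellow",(22,120,120),(35,255,255),28),("orange",(5,150,100),(18,255,255),62),("grey",(0,0,100),(180,60,230),62)):
    m=mask(c,lo,hi); m[:,:236]=0;m[:,288:]=0;m[:234]=0;m[262:]=0
    ks=[k for k in cv2.findContours(m,0,1)[0] if cv2.contourArea(k)>8]
    for k in ks:
        r=cv2.minAreaRect(k); w=ray(c,[r[0]],z)[0,:2]-C; print(n,cv2.contourArea(k),np.round(r[0],1),np.round(r[1],1),round(r[2],1),"uv",w@u,w@v)
d=cv2.absdiff(b,o).max(2)>50; d[:,340:]=0; d=cv2.morphologyEx(d.astype(np.uint8),cv2.MORPH_OPEN,np.ones((3,3)))
for k in cv2.findContours(d,0,1)[0]: print("changed",cv2.boundingRect(k))
E
```

```text
tcp_pos: [357.8, 290.0, 224.8]
tcp_pos: [211.7, 490.9, 224.4]
tcp_pos: [213.5, 488.7, 223.8]
yellow 106.0 [278.  252.3] [10.6 12. ] 12.5 uv -42.395128744343715 -43.68473603087791
yellow 112.5 [244.7 244.9] [11.7 12.5] 16.7 uv -41.980939524879204 54.87432271035375
grey 98.0 [260.6 247.3] [14.8  8. ] 14.0 uv -51.33802949335724 1.0617371049608089
changed (311, 472, 5, 8)
changed (4, 467, 6, 5)
changed (4, 459, 6, 6)
changed (221, 456, 24, 24)
changed (16, 440, 8, 7)
changed (8, 440, 16, 13)
changed (34, 436, 4, 5)
changed (43, 435, 5, 8)
changed (46, 429, 4, 4)
changed (33, 424, 6, 6)
changed (308, 422, 10, 29)
changed (55, 420, 3, 3)
changed (64, 416, 5, 4)
changed (76, 397, 4, 4)
changed (84, 395, 4, 3)
changed (268, 386, 62, 59)
changed (36, 381, 3, 3)
changed (44, 377, 3, 3)
changed (234, 375, 30, 58)
changed (257, 372, 45, 13)
changed (289, 367, 11, 7)
changed (2, 365, 19, 24)
changed (58, 362, 7, 7)
changed (22, 361, 3, 3)
changed (233, 358, 5, 9)
changed (271, 348, 3, 3)
changed (323, 324, 5, 5)
changed (281, 321, 33, 7)
changed (230, 318, 89, 57)
changed (260, 317, 8, 8)
changed (316, 305, 23, 22)
changed (0, 270, 145, 210)
changed (300, 269, 6, 7)
changed (315, 245, 15, 43)
changed (249, 241, 25, 17)
changed (315, 212, 4, 8)
changed (318, 201, 3, 3)
changed (325, 186, 15, 73)
```

```bash
python3 -c "from workcell import robot; print(robot.close_job())"
```

```text
the job is handed in; nothing more can be done
None
```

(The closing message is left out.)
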